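# Run the specimen carriage past the label reader and brake it at the blue mark

## Robot

A 7-joint arm with a two-finger parallel gripper is mounted at the origin on the work surface. World frame = base frame: x ahead of the robot, y to its left, z up, the work surface at z = 0. Lengths are in m, angles in rad, forces in N, time in s.
With the tool pointing down it reaches from about 0.425 to 1.025 m from the base axis. Payload 9.4 kg.
Tool frame: the origin (TCP) lies midway between the tips of the shut fingers; the grasp point (between the pads) lies 19 mm behind it; z points along the fingers, y is the line along which they close (so a half turn about z gives the same grasp; the last joint's range is limited). The gripper opens to 93 mm and grips with 3 to 60 N. Pads are 15 mm wide; open, the fingers measure 128 mm over their backs; the gripper's body (75 mm by 188 mm) begins 65 mm behind the grasp point.
Start: joints at [1.234, 0.599, -0.003, 1.599, 0.002, 0.943, -0.08], TCP at [0.186, -0.701, 0.19] pointing down, gripper open.
Joint ranges: [-2.57, 2.57], [-0.35, 1.97], [-1.29, 1.29], [0.11, 2.56], [-1.05, 4.19], [0.11, 1.86], [-2.63, 2.63]. Speed limits (rad/s): [2.22, 2.22, 3.01, 3.01, 3.14, 3.14, 3.14].

## Interface

Orientations are given as a 3x3 rotation matrix whose columns are the frame's x, y, z axes.
In Python, from workcell import * gives the robot as it stands. The module is installed in compiled form; this text tells all that it offers.
- The arm moves only by the shell command python3 -m creep 'ROWS' [FORCE]. ROWS is JSON, a list of rows, each a list of 7 numbers: the opening, from 0 (shut) to 1 (fully open), then the shift along the tool's x, y, z in m, then the turn, a rotation vector about the tool's x, y, z in degrees. A call has 1 to 12 rows; each row is the pose to reach, as a shift and turn from the pose commanded when the call began, along the tool's axes at that moment; what a row does not reach only later rows make up. A row lasts 1/8 s, in which the tool goes at most 62.5 mm and 10.7 degrees, less where a joint would pass 70% of its speed; a pose out of reach is approached as far as the arm can. A call with a gripper value outside its range is refused whole. The fingers move at their own pace and stop on an object; FORCE is the grip in N (left out, the last holds). Time passes only in rows, so rows that repeat a pose let the fingers close. It gives the time, the measured TCP pose, the force, the opening and the grip force at its end, in the units of the state.
- state(): the state, without advancing time (a new reading comes with each control period).
- snapshot(name): name is "side" or "top"; returns a dict with "frame" (420x560x3 uint8, red, green, blue), "depth" (420x560 float32, m along the optical axis (not along the pixel's ray), 0 where there is no reading), "fx", "fy", "cx", "cy" (pixels), "rvec" (rotation vector, rad) and "tvec" (3), from world to camera coordinates, as OpenCV has them. Camera axes: x right, y down, z forward; pixel columns grow to the right and rows downward; lengths in m; the calibration is good to about 2 mm. A picture is of the moment at which its call begins.
- close_job(): hands the job in; it is judged then, once.
The state is a dict: "time": time; "qpos": joint angles; "dq": joint speeds; "joint_torque": joint torques, N m; "position": TCP position; "orientation": TCP orientation; "ft_force": force on the tool from outside, world axes, zero at the start; "ft_torque": the same for the moment, N m; "finger_gap": opening from 0.0 (shut) to 1.0 (fully open); "gripper_force": force on a finger pad.
Only numpy, scipy, OpenCV 4.12 (cv2) and the standard library are available. Lean on these libraries where they do the work, as an engineer would, in place of code of your own. Each camera call takes 0.05 s, during which the arm holds its last target. There are 200 camera calls.

## Task

Using only its green sprung handle, run the specimen carriage along its rail past the label reader so that its pointer crosses the yellow strip at a steady 15 to 25 cm/s, then brake it so that the pointer comes to a standstill over the blue mark and stays there, and let go of the handle. The carriage must never exceed 35 cm/s, nor roll backwards faster than a crawl of 4 cm/s, nor run into the end stop, and the loose cups and the mouse stay where they are.

Things in the scene. Friction and masses are not known exactly. Their poses are not given: they have to be found in the camera images.
- rail: Fixed base plate 155 x 800 x 8 mm with the carriage's aluminium rail. Origin on the rail's centre line at mid length, at table height. Its y axis is the direction of travel, towards the yellow end stop with a black buffer; x points away from the robot, z up. Static friction equals rolling friction: a standing carriage stays put until pushed with more than that.
- carriage (a joint): Travel of the carriage along the rail's +y, m: 0 at the start end, 0.46 when it strikes the end stop's buffer. At 0 its centre and pointer are at y = -0.24 in the rail's frame. Nominal moving mass 1.9 kg without the handle (hidden true value 1.15 to 3.1 kg), about 0.06 N dry friction and 0.15 N s/m viscous drag.
- pointer (a point): Tip of the black pointer, 6 mm wide, that sticks out of the carriage on the side away from the robot, at the middle of the carriage's length, 90 mm from the rail's centre line and 37 mm above the table.
- handle (a joint): Displacement of the sprung handle relative to the carriage along the rail's +y, m: 0 at the springs' neutral, limits -0.14 and +0.14. The springs push the carriage with 5 N/m times this value (handle ahead of neutral drives the carriage towards the stop, handle behind brakes it), with little damping (0.15 N s/m). Handle mass 0.12 kg.
- grip (a point): Where to grip the handle: green upright square post 30 x 30 mm, 120 mm from the rail's centre line on the robot's side, sides parallel to the rail's axes. The point is on the post's axis, 116 mm above the table; the green part goes from 68 to 136 mm above the table. It moves with the carriage and the springs.
- cup_rack: White rack 85 x 220 mm with three red-capped specimen cups (62 mm caps, tops 125 mm above the table), fixed on the carriage. Not to be touched. Origin on the carriage's centre, 43 mm above the table.
- reader: White label reader on a short stand beyond the rail, looking at the passing cups, with its yellow strip, 100 mm long along the travel, on the base plate. Origin at the middle of the strip's length, 110 mm beyond the rail's centre line, axes as the rail's: the pointer is over the strip while its y in this frame is between -0.050 and +0.050 m.
- mark: Blue block 24 x 30 (along the travel) x 20 mm on the base plate beside the rail, under the path of the pointer. Origin at the centre of its underside, axes as the rail's: the pointer is over the mark while its y in this frame is between -0.015 and +0.015 m.
- cup_a: Loose specimen cup, red cap 62 mm wide, 72 mm tall, standing on the table; origin at the centre of its underside. Bystander.
- cup_b: Second loose specimen cup like cup_a. Bystander.
- mouse: Black computer mouse, 100 x 60 mm, 34 mm tall; origin at the centre of its underside. Bystander.

How it is judged:
On the way, in this order (a step that is already met when the one before it is completed fails the run):
1. the pointer crosses the yellow strip at 15 to 25 cm/s (for 0.25 s) (y of pointer in the frame of reader between -0.05 and 0.05 m and velocity of joint carriage between 0.15 and 0.25 m/s), for 0.25 s.
2. the carriage stands still with its pointer over the blue mark for 1.5 s (y of pointer in the frame of mark between -0.015 and 0.015 m and velocity of joint carriage between -0.015 and 0.015 m/s), for 1.5 s.
At the end, for the whole second after the job is handed in: The carriage is at rest (under 15 mm/s) with its pointer over the blue mark (within 15 mm of the mark's middle along the rail), the handle released (all of step 2); the robot touches nothing.
It fails at once if the carriage strikes the end stop (value of joint carriage above 0.456 m).
It fails at once if the carriage goes faster than 35 cm/s (velocity of joint carriage above 0.35 m/s).
It fails at once if the carriage rolls backwards faster than 4 cm/s (velocity of joint carriage below -0.04 m/s).
It fails at once if the carriage is pushed by its rack or cups instead of its handle (contact force between any of the fingers, the arm and cup_rack above 1 N).
It fails at once if a loose cup or the mouse is disturbed (distance of any of cup_a, cup_b, mouse from where it was at the start of the episode above 0.02 m).
It also fails if it takes over 40 s, if anything falls off the work surface, if the arm or the gripper's body presses on something with over 40 N, if the wrist force passes 120 N, or if a joint passes its speed limit or range.

## Working session

There is one attempt and no reset: what is moved stays moved. The work goes in short steps, Python scripts to look and compute and a shell command to move; the robot and the scene stay as the last step left them, time stands still between calls to the robot, and variables do not carry over. Pictures are saved under pics/ and viewed, at most 10 in all, crops included, and the job is handed in when it is done.

```bash
mkdir -p pics
cat > h.py <<'E'
from workcell import *
import numpy as np, cv2
def snap(n):
    s=snapshot(n); s['R']=cv2.Rodrigues(np.array(s['rvec'],float))[0]; s['t']=np.array(s['tvec'],float).reshape(3); return s
def save(s,name): cv2.imwrite('pics/'+name+'.png',cv2.cvtColor(s['frame'],cv2.COLOR_RGB2BGR))
def cloud(s):
    d=s['depth'];v,u=np.indices(d.shape)
    p=np.stack([(u-s['cx'])/s['fx']*d,(v-s['cy'])/s['fy']*d,d],-1)
    P=(p-s['t'])@s['R']; P[d==0]=np.nan; return P
def ray(s,u,v,z):
    c=-s['R'].T@s['t']; r=s['R'].T@np.array([(u-s['cx'])/s['fx'],(v-s['cy'])/s['fy'],1.])
    return c+r*(z-c[2])/r[2]
E
python3 - <<'E'
from h import *
for n in('side','top'):
    s=snap(n);save(s,n+'0');print(n,s['fx'],-s['R'].T@s['t'],s['R'][2])
st=state();print(st['time'],st['position'],st['orientation'],st['finger_gap'])
E
```

```text
side 391.385430188458 [0.32246603 0.63892507 0.62981024] [ 0.2673657  -0.72511166 -0.63460906]
top 394.06191464348814 [0.38778835 0.01183279 1.10322939] [ 0.14738243  0.01230063 -0.98900309]
0.1 [ 0.18612968 -0.70025292  0.18958256] [[ 9.66414245e-01  2.56988898e-01 -4.62577224e-04]
 [ 2.56989280e-01 -9.66413479e-01  1.22397698e-03]
 [-1.32492368e-04 -1.30174618e-03 -9.99999144e-01]] 1.000755953791373
```

View pics/top0.png

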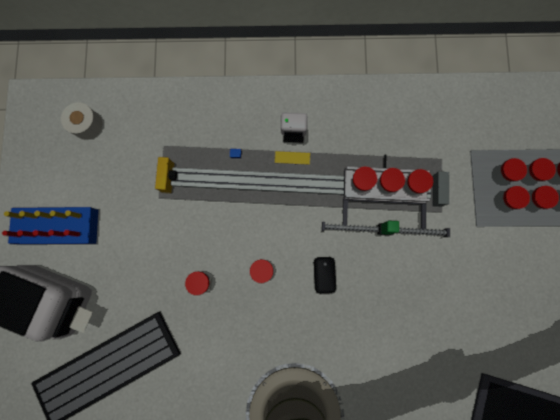

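View pics/side0.png

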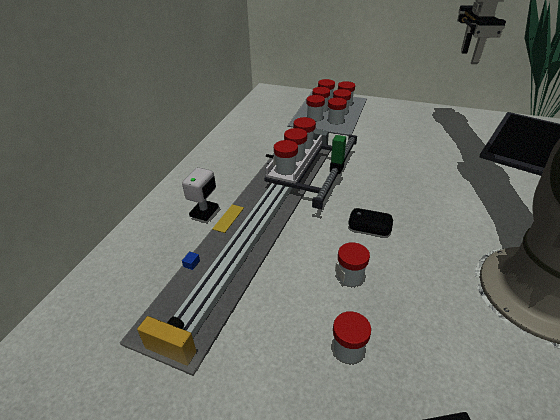

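Top view: the rail runs right to left (+y world). The stop is at (163,174), the blue mark at (235,153), the strip at (293,158), the pointer at (385,160) and the green post at (389,227). The loose cups are at (197,283) and (261,271), and the mouse is at (325,275). The side view agrees, and the arm is clear of everything.

```bash
cat >> h.py <<'E'
def hsv(s): return cv2.cvtColor(s['frame'],cv2.COLOR_RGB2HSV)
def blob(m,box=None):
    m=m.astype(np.uint8)
    if box: k=np.zeros_like(m);k[box[1]:box[3],box[0]:box[2]]=1;m=m*k
    return m
E
python3 - <<'E'
from h import *
s=snap('top');H=hsv(s);P=cloud(s)
h,S,V=H[...,0],H[...,1],H[...,2]
def rep(n,m,z=None):
    ys,xs=np.nonzero(m);c=(xs.mean(),ys.mean());pp=P[m>0]
    r=cv2.minAreaRect(np.c_[xs,ys].astype(np.float32))
    print(n,len(xs),np.round(c,1),'rect',np.round(r[0],1),np.round(r[1],1),r[2].__round__(1),'cloud med',np.round(np.nanmedian(pp,0),4),'zmax',np.nanpercentile(pp[:,2],[5,95]).round(3),'ray',None if z is None else ray(s,*r[0],z).round(4))
yel=(h>20)&(h<35)&(S>150)
rep('strip',blob(yel,(260,140,320,175)),.009)
rep('stop',blob((h>15)&(h<35)&(S>150)&(V>60),(145,145,180,205)))
rep('mark',blob((h>100)&(h<130)&(S>150),(220,140,250,165)),.028)
g=(h>50)&(h<80)&(S>100)
rep('green',blob(g,(370,210,410,245)))
gt=blob(g&(P[...,2]>.13),(370,210,410,245));rep('greentop',gt,.136)
red=((h<8)|(h>172))&(S>150)
for n,b,z in(('c1',(350,160,379,200),.125),('c2',(379,160,406,200),.125),('c3',(406,160,436,200),.125),('l1',(180,260,215,300),.072),('l2',(245,255,277,290),.072)): rep(n,blob(red,b),z)
rep('mouse',blob(V<45,(305,250,345,300)),.03)
# plate edges
pl=blob((S<40)&(V>60)&(V<115)&(np.abs(P[...,2]-.008)<.006),(155,140,450,215))
rep('plate',pl,.008)
for x in (200,260,330):
    col=s['frame'][135:215,x].sum(1)//3; print(x,col.tolist())
for y in (156,160): print(s['frame'][y,375:396].sum(1)//3)
E
```

```text
strip 375 [292.  157.4] rect [292.  157.4] [34.1 10.9] 3.0 cloud med [ 0.694  -0.0013  0.0105] zmax [0.007 0.014] ray [ 0.6945 -0.0013  0.009 ]
stop 352 [161.8 173.1] rect [161.8 173.3] [10.7 33.2] 5.7 cloud med [0.638  0.3521 0.0679] zmax [0.064 0.071] ray None
mark 94 [235. 153.] rect [235. 153.] [ 8. 10.] 90.0 cloud med [0.7037 0.1595 0.0283] zmax [0.023 0.032] ray [0.7038 0.1596 0.028 ]
green 215 [389.6 227.3] rect [389.5 227.5] [13. 17.] 90.0 cloud med [ 0.4803 -0.239   0.1337] zmax [0.075 0.138] ray None
greentop 136 [392.7 226.4] rect [392.5 226.5] [11. 11.] 90.0 cloud med [ 0.4824 -0.2453  0.1356] zmax [0.131 0.138] ray [ 0.4813 -0.2445  0.136 ]
c1 441 [364.4 178.2] rect [364.5 178.5] [23. 23.] 90.0 cloud med [ 0.6054 -0.1821  0.1257] zmax [0.122 0.128] ray [ 0.6049 -0.1827  0.125 ]
c2 457 [392.  179.6] rect [392.  179.5] [23.3 23.3] 45.0 cloud med [ 0.6005 -0.2517  0.1256] zmax [0.121 0.129] ray [ 0.6016 -0.2519  0.125 ]
c3 477 [419.9 180.8] rect [419.8 180.8] [23.3 24. ] 45.0 cloud med [ 0.5969 -0.3212  0.1256] zmax [0.119 0.129] ray [ 0.5976 -0.3215  0.125 ]
l1 428 [197.  
[... 1060 characters left out ...]
 75, 74, 81, 105, 127, 122, 98, 62, 92, 125, 128, 129, 130, 129, 112, 67, 79, 112, 128, 123, 99, 65, 71, 76, 76, 76, 76, 76, 76, 77, 78, 78, 77, 73, 89, 116, 119, 118, 119, 119, 119, 120, 121, 119, 117, 118]
330 [113, 114, 113, 113, 113, 117, 117, 115, 115, 116, 116, 117, 115, 114, 114, 115, 115, 109, 93, 78, 75, 74, 74, 75, 75, 76, 76, 76, 75, 75, 75, 74, 74, 76, 76, 78, 78, 78, 76, 76, 100, 128, 128, 111, 65, 82, 117, 130, 131, 131, 131, 120, 90, 63, 96, 129, 131, 114, 69, 62, 75, 75, 75, 75, 74, 75, 75, 75, 76, 75, 74, 76, 94, 116, 119, 120, 120, 119, 118, 120]
[80 80 79 82 85 82 82 81 66 36 22 48 74 83 84 89 96 96 95 92 95]
[75 75 74 74 74 73 72 61 36 20 20 49 70 74 76 75 74 75 76 75 73]
```

Run:
```python
from h import *
s=snap('top');P=cloud(s)
for a,b in(((200,146.6),(330,153)),((200,199.9),(330,206.8))):
    d=ray(s,*b,.008)-ray(s,*a,.008);print('edge deg',np.degrees(np.arctan2(-d[0],-d[1])))
a=np.radians(3.03);ey=np.array([np.sin(a),np.cos(a),0]);ex=np.array([np.cos(a),-np.sin(a),0])
for n,p in(('pointer',ray(s,384.6,158,.037)),('strip',ray(s,292,157.4,.009)),('mark',ray(s,235,153,.028)),('c2',ray(s,392,179.5,.125)),('post',ray(s,392.5,226.5,.136))):
    print(n,p.round(4),'x',round(p@ex,4),'y',round(p@ey,4))
st=state();R=np.array(st['orientation']);p=np.array(st['position'])
post=ray(s,392.5,226.5,.136)
print('shift tool',R.T@(np.array([post[0],post[1],.19])-p))
A=p[:2];B=post[:2];t=(B-A)/np.linalg.norm(B-A)
q=P[...,:2]-A;al=q@t;la=np.abs(q[...,0]*t[1]-q[...,1]*t[0])
m=(al>-.1)&(al<.45)&(la<.15);print('zmax path',np.nanmax(P[m][:,2]))
```

```text
edge deg 3.578147790126662
edge deg 3.631298578278635
pointer [ 0.682  -0.2581  0.037 ] x 0.6947 y -0.2217
strip [ 0.6945 -0.0013  0.009 ] x 0.6936 y 0.0354
mark [0.7038 0.1596 0.028 ] x 0.6944 y 0.1965
c2 [ 0.6016 -0.2519  0.125 ] x 0.614 y -0.2197
post [ 0.4813 -0.2445  0.136 ] x 0.4936 y -0.2187
shift tool [ 4.02387811e-01 -3.64778769e-01  9.64162866e-05]
zmax path 0.06295310185264057
```

```bash
python3 -m creep '[[1,0.04,-0.036,0,0,0,6],[1,0.08,-0.072,0,0,0,12],[1,0.12,-0.109,0,0,0,18.2],[1,0.16,-0.145,0,0,0,18.2],[1,0.2,-0.181,0,0,0,18.2],[1,0.24,-0.218,0,0,0,18.2],[1,0.28,-0.254,0,0,0,18.2],[1,0.32,-0.29,0,0,0,18.2],[1,0.36,-0.326,0,0,0,18.2],[1,0.402,-0.365,0,0,0,18.2],[1,0.402,-0.365,0,0,0,18.2],[1,0.402,-0.365,0,0,0,18.2]]' 10
python3 - <<'E'
from h import *
st=state();R=np.array(st['orientation']);p=np.array(st['position'])
print(R.round(3),p,'to post',R.T@(np.array([.4813,-.2445,.097])-p),st['time'],st['ft_force'])
s=snap('side');save(s,'side1')
E
```

```text
time: 1.7
position: [0.4806, -0.245, 0.1902]
orientation: [[0.998, -0.058, -0.001], [-0.058, -0.998, -0.0], [-0.001, 0.0, -1.0]]
ft_force: [-0.7, 0.8, 0.1]
finger_gap: 1.001
gripper_force: 0.0
[[ 0.998 -0.058 -0.001]
 [-0.058 -0.998 -0.   ]
 [-0.001  0.    -1.   ]] [ 0.48058074 -0.24502425  0.19019723] to post [ 0.0007403  -0.00059981  0.09319661] 1.7 [-0.67397163  0.83162001  0.1139245 ]
```

View pics/side1.png

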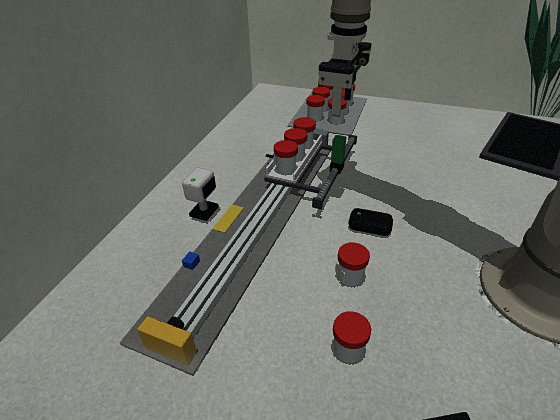

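The gripper (340,90) hovers over the green post (338,150), and the carriage caps from (286,150) onward are in clear view. Next I descend and grip.

```bash
python3 -m creep '[[1,0,0,0.04,0,0,0],[1,0,0,0.08,0,0,0],[1,0,0,0.093,0,0,0],[1,0,0,0.093,0,0,0],[0.2,0,0,0.093,0,0,0],[0.2,0,0,0.093,0,0,0],[0.2,0,0,0.093,0,0,0],[0.2,0,0,0.093,0,0,0]]' 15
cat >> h.py <<'E'
A=np.radians(3.3);EY=np.array([np.sin(A),np.cos(A),0]);EX=np.array([np.cos(A),-np.sin(A),0])
def cups(s):
    """red cap tops on the carriage: centroids in (x,y) rail-aligned coords, by contour + ray at z=.125"""
    H=hsv(s);P=cloud(s);h,S=H[...,0],H[...,1]
    X=P@EX;z=P[...,2]
    m=(((h<8)|(h>172))&(S>130)&(np.abs(X-.614)<.045)&(z>.118)&(z<.135)).astype(np.uint8)
    n,l,st,c=cv2.connectedComponentsWithStats(m)
    out=[]
    for i in range(1,n):
        if st[i,4]>60:
            q=P[l==i];Y=q@EY
            lo,hi=np.nanpercentile(Y,[1,99])
            out.append((int(st[i,4]),round(float((lo+hi)/2),4),round(float(hi-lo),4),round(float(ray(s,*c[i],.125)@EY),4)))
    return sorted(out,key=lambda o:-o[1])
E
python3 - <<'E'
from h import *
for n in('top','side'):
    s=snap(n);save(s,n+'2');print(n,state()['time'],*cups(s),sep='\n')
st=state();print(st['position'],st['finger_gap'],np.array(st['position'])@EY)
E
```

```text
time: 2.75
position: [0.4812, -0.2447, 0.0977]
orientation: [[0.998, -0.058, 0.001], [-0.058, -0.998, -0.0], [0.001, 0.0, -1.0]]
ft_force: [-0.8, 0.1, -0.6]
finger_gap: 0.615
gripper_force: 0.0
top
2.8
(436, -0.1483, 0.0551, -0.1477)
(451, -0.2182, 0.0572, -0.2176)
(201, -0.2797, 0.0412, -0.2764)
side
2.85
(740, -0.2163, 0.1949, -0.2041)
[ 0.48105955 -0.2446266   0.0974674 ] 0.5325172296131082 -0.21652923926871948
```

View pics/top2.png

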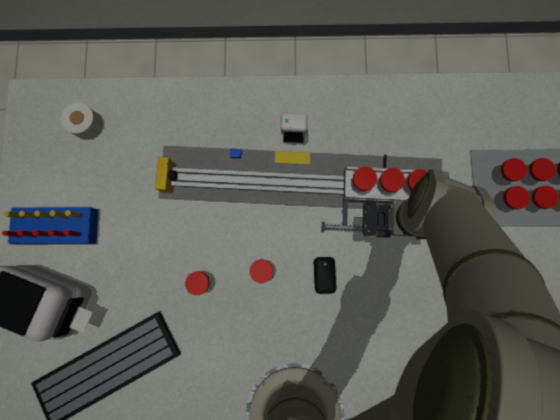

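The top view shows the gripper over the handle at (380,217), with caps c1 (364,178) and c2 (392,180) clear of the arm, so I can track the carriage with them. Next I finish the grip and build a small planner and estimator.

```bash
python3 -m creep '[[0.2,0,0,0.0,0,0,0],[0.2,0,0,0,0,0,0],[0.2,0,0,0,0,0,0],[0.2,0,0,0,0,0,0]]' 15
cat > plan.py <<'E'
from h import *
import json,os,sys
from scipy.optimize import least_squares
Q0=-.2178; C1=.0697; H0=-.2164
LAG=.03
def sim(kn,m,fr,t0,t1,q=0.,v=0.,dt=.002,out=None):
    """carriage driven by handle knots [(t,h)], dry friction fr; returns samples t,q,v"""
    T,Hh=np.array(kn).T;r=[];t=t0
    while t<t1+1e-9:
        h=np.interp(t-LAG,T,Hh);hd=(np.interp(t-LAG+.01,T,Hh)-np.interp(t-LAG-.01,T,Hh))/.02
        r.append((t,q,v,h-q))
        f=5*(h-q)+.15*(hd-v)-.15*v
        if abs(v)<1e-9 and abs(f)<=fr: v=0.
        else:
            s=np.sign(v) if v else np.sign(f);vn=v+dt*(f-fr*s)/m
            v=0. if v*vn<0 else vn
        q+=v*dt;t+=dt
    return np.array(r)
def measure():
    t=state()['time'];s=snap('top');c=[o for o in cups(s) if o[0]>330 and o[2]<.065]
    return t,c
E
python3 - <<'E'
from plan import *
t,c=measure();st=state();print(t,c,st['finger_gap'],st['gripper_force'],np.array(st['position'])@EY)
# reference plan, nominal
def ref(t,ta=1.6,v=.2):
    a=v/ta;return (a,a*t,.5*a*t*t) if t<ta else (0,v,v*t-v*ta/2)
kn=[(0,0)];
for k in range(1,13):
    tt=k/8;a,v,q=ref(tt);kn.append((tt,round(min(.05*k,q+(1.9*a+.06+.15*v)/5),3)))
print(kn)
for m in(1.15,1.9,3.1):
    r=sim(kn,m,.06,0,1.6);print(m,r[::125].round(3).tolist())
E
```

```text
time: 3.35
position: [0.481, -0.2446, 0.0973]
orientation: [[0.998, -0.058, -0.0], [-0.058, -0.998, 0.0], [-0.0, -0.0, -1.0]]
ft_force: [0.5, -0.5, -0.3]
finger_gap: 0.323
gripper_force: 15.0
3.35 [(436, -0.1484, 0.0551, -0.1478), (452, -0.218, 0.0562, -0.2175)] 0.3209723214753935 14.998896270990372 -0.21655537886644777
[(0, 0), (0.125, 0.05), (0.25, 0.064), (0.375, 0.07), (0.5, 0.077), (0.625, 0.086), (0.75, 0.097), (0.875, 0.111), (1.0, 0.126), (1.125, 0.143), (1.25, 0.162), (1.375, 0.183), (1.5, 0.206)]
1.15 [[0.0, 0.0, 0.0, 0.0], [0.25, 0.003, 0.031, 0.058], [0.5, 0.017, 0.081, 0.058], [0.75, 0.043, 0.124, 0.052], [1.0, 0.078, 0.158, 0.044], [1.25, 0.121, 0.182, 0.036], [1.5, 0.169, 0.199, 0.032]]
1.9 [[0.0, 0.0, 0.0, 0.0], [0.25, 0.002, 0.019, 0.059], [0.5, 0.011, 0.053, 0.065], [0.75, 0.028, 0.087, 0.066], [1.0, 0.054, 0.121, 0.068], [1.25, 0.089, 0.156, 0.069], [1.5, 0.132, 0.19, 0.069]]
3.1 [[0.0, 0.0, 0.0, 0.0], [0.25, 0.001, 0.012, 0.06], [0.5, 0.007, 0.034, 0.069], [0.75, 0.018, 0.058, 0.076], [1.0, 0.036, 0.085, 0.087], [1.25, 0.061, 0.117, 0.096], [1.5, 0.094, 0.151, 0.106]]
```

```bash
python3 -m creep '[[0.2,0,-0.05,0,0,0,0],[0.2,0,-0.064,0,0,0,0],[0.2,0,-0.070,0,0,0,0],[0.2,0,-0.077,0,0,0,0],[0.2,0,-0.086,0,0,0,0],[0.2,0,-0.097,0,0,0,0]]'
cat > log.py <<'E'
T0=3.40
KN=[(3.3,0),(3.40,0),(3.525,.05),(3.65,.064),(3.775,.070),(3.9,.077),(4.025,.086),(4.15,.097),(4.2,.097)]
MEAS=[]
E
python3 - <<'E'
from plan import *
st=state();print('handle',st['time'],np.array(st['position'])@EY-H0)
t,c=measure();print(t,c,'q',[o[3]-Q0 for o in c],np.array(state()['position'])@EY-H0,state()['time'])
E
```

```text
time: 4.15
position: [0.4868, -0.1478, 0.0973]
orientation: [[0.998, -0.059, 0.0], [-0.059, -0.998, -0.0], [0.0, 0.0, -1.0]]
ft_force: [1.3, 0.8, -2.8]
finger_gap: 0.322
gripper_force: 15.0
handle 4.15 0.09690295459628707
4.15 [(365, -0.113, 0.0515, -0.1115)] q [0.10629999999999999] 0.09870295375286056 4.2
```

```bash
cat >> plan.py <<'E'
LAG=.005
def lead(c): return [round(o[1]+o[2]/2+.1209,4) for o in c][:1]
QM=.4177
def fit(KN,MEAS,T0,fixfr=None):
    t1=max(t for t,_ in MEAS)
    def res(p):
        r=sim(KN,p[0],p[1],T0,t1+.01);e=[(np.interp(t,r[:,0],r[:,1])-q)/.0015 for t,q in MEAS]
        return e+[np.log(p[0]/1.9)/.4,(p[1]-.06)/.012]
    s=least_squares(res,[1.9,.06],bounds=([1,.02],[3.3,.12]),diff_step=.02);return s.x,np.array(s.fun)
def plan(t,q,v,m,fr,h0,n=12,vc=.2,qb=.285,acc=.125,qm=QM):
    out=[];dt=.001;k=1;tt=0;qq,vv=q,v;brk=False
    dec=None
    while k<=n:
        if not brk and qq>=qb: brk=True
        if brk: a=-vv*vv/(2*max(qm-qq,1e-3)) if vv>.004 else 0
        else: a=np.clip((vc-vv)/.15,-acc,acc)
        if brk and vv<=.004: vv=0;a=0
        vv+=a*dt;qq+=vv*dt;tt+=dt
        if tt>=k*.125-1e-9:
            h=qq+((m*a+fr+.15*vv)/5 if vv>0 else 0)
            out.append((round(t+k*.125,3),round(h,3),round(qq,3),round(vv,3)));k+=1
    return out
E
python3 - <<'E'
from plan import *
from log import *
M=[(4.15,.0337)]
(m,fr),f=fit(KN,M,T0);print(m,fr,f)
r=sim(KN,m,fr,T0,4.2);_,q,v,d=r[-1];print(r[-1])
o=plan(4.2,q,v,m,fr,.097);print(o);print('rel',[round(x[1]-.097,3) for x in o])
E
```

```text
1.6848099714246934 0.05948833868054928 [-0.03924923 -0.30050276 -0.04263844]
[4.2        0.03874845 0.10514019 0.05825155]
[(4.325, np.float64(0.111), np.float64(0.053), np.float64(0.121)), (4.45, np.float64(0.127), np.float64(0.069), np.float64(0.136)), (4.575, np.float64(0.146), np.float64(0.087), np.float64(0.152)), (4.7, np.float64(0.166), np.float64(0.107), np.float64(0.168)), (4.825, np.float64(0.184), np.float64(0.129), np.float64(0.183)), (4.95, np.float64(0.187), np.float64(0.152), np.float64(0.193)), (5.075, np.float64(0.202), np.float64(0.177), np.float64(0.197)), (5.2, np.float64(0.223), np.float64(0.202), np.float64(0.199)), (5.325, np.float64(0.246), np.float64(0.226), np.float64(0.199)), (5.45, np.float64(0.27), np.float64(0.251), np.float64(0.2)), (5.575, np.float64(0.295), np.float64(0.276), np.float64(0.2)), (5.7, np.float64(0.268), np.float64(0.301), np.float64(0.188))]
rel [np.float64(0.014), np.float64(0.03), np.float64(0.049), np.float64(0.069), np.float64(0.087), np.float64(0.09), np.float64(0.105), np.float64(0.126), np.float64(0.149), np.float64(0.173), np.float64(0.198), np.float64(0.171)]
```

Run 5 rows, then measure with both cameras.

```bash
python3 -m creep '[[0.2,0,-0.014,0,0,0,0],[0.2,0,-0.030,0,0,0,0],[0.2,0,-0.049,0,0,0,0],[0.2,0,-0.069,0,0,0,0],[0.2,0,-0.084,0,0,0,0]]' | head -2
cat > log.py <<'E'
T0=3.40
KN=[(3.3,0),(3.40,0),(3.525,.05),(3.65,.064),(3.775,.070),(3.9,.077),(4.025,.086),(4.15,.097),(4.2,.097),
(4.325,.111),(4.45,.127),(4.575,.146),(4.7,.166),(4.825,.181),(4.875,.181)]
E
python3 - <<'E'
from plan import *
from log import *
st=state();print('handle',np.array(st['position'])@EY-H0)
t=state()['time'];s=snap('top');save(s,'top3');c=cups(s);print(t,c,lead(c))
M=[(4.15,.0337),(t,lead(c)[0])]
(m,fr),f=fit(KN,M,T0);print(m,fr,f)
r=sim(KN,m,fr,T0,4.875);_,q,v,d=r[-1];print(r[-1])
o=plan(4.875,q,v,m,fr,.181);print(o);print('rel',[float(round(x[1]-.181,3)) for x in o])
E
```

```text
time: 4.82
position: [0.4919, -0.0623, 0.0973]
handle 0.1825131972712316
4.825 [(128, -0.0208, 0.0529, -0.0203), (145, -0.0915, 0.0479, -0.0922), (317, -0.1648, 0.0489, -0.1678)] [0.1265]
1.7336476096473938 0.059170744897081524 [-0.55433922  0.19972218 -0.22906563 -0.06910459]
[4.874      0.13571093 0.18360737 0.04528907]
[(5.0, np.float64(0.193), np.float64(0.159), np.float64(0.193)), (5.125, np.float64(0.209), np.float64(0.184), np.float64(0.197)), (5.25, np.float64(0.229), np.float64(0.208), np.float64(0.199)), (5.375, np.float64(0.253), np.float64(0.233), np.float64(0.199)), (5.5, np.float64(0.277), np.float64(0.258), np.float64(0.2)), (5.625, np.float64(0.301), np.float64(0.283), np.float64(0.2)), (5.75, np.float64(0.272), np.float64(0.307), np.float64(0.182)), (5.875, np.float64(0.293), np.float64(0.329), np.float64(0.164)), (6.0, np.float64(0.312), np.float64(0.348), np.float64(0.145)), (6.125, np.float64(0.328), np.float64(0.365), np.float64(0.126)), (6.25, np.float64(0.342), np.float64(0.38), np.float64(0.107)), (6.375, np.float64(0.354), np.float64(0.392), np.float64(0.088))]
rel [0.012, 0.028, 0.048, 0.072, 0.096, 0.12, 0.091, 0.112, 0.131, 0.147, 0.161, 0.173]
```

View pics/top3.png

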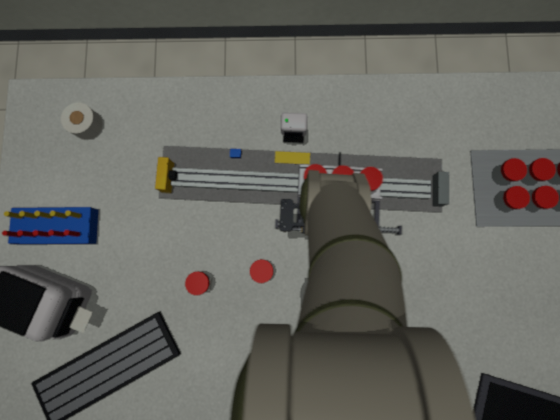

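Top view: the arm partly covers the caps near (316–371,177), but the pointer at (340,158) is clear, just right of the strip (275–310). I'll track the pointer from here.

```bash
python3 -m creep '[[0.2,0,-0.012,0,0,0,0],[0.2,0,-0.028,0,0,0,0],[0.2,0,-0.048,0,0,0,0],[0.2,0,-0.072,0,0,0,0],[0.2,0,-0.096,0,0,0,0]]' | head -2
cat > log.py <<'E'
T0=3.40
KN=[(3.3,0),(3.40,0),(3.525,.05),(3.65,.064),(3.775,.070),(3.9,.077),(4.025,.086),(4.15,.097),(4.2,.097),
(4.325,.111),(4.45,.127),(4.575,.146),(4.7,.166),(4.825,.181),(4.875,.181),
(5.0,.193),(5.125,.209),(5.25,.229),(5.375,.253),(5.5,.277),(5.55,.277)]
E
cat >> plan.py <<'E'
def ptr(s,qexp):
    """pointer q from darkness centroid in the row band between plate edge side and rack, near expected column"""
    f=s['frame'].astype(float).mean(2)
    P0=ray(s,384.6,157.5,.037)+EY*qexp
    pc=s['R']@P0+s['t'];u=pc[0]/pc[2]*s['fx']+s['cx'];v=pc[1]/pc[2]*s['fy']+s['cy']
    es=[]
    for r in range(int(round(v))-2,int(round(v))+3):
        c=np.arange(int(u)-10,int(u)+11);g=f[r,c];w=np.clip(np.median(g)-15-g,0,None)
        if w.sum()>20: es.append(((c*w).sum()/w.sum(),r))
    if not es: return None
    e=[(ray(s,cu,r,.037)@EY) for cu,r in es];return float(np.median(e)),len(es)
E
python3 - <<'E'
from plan import *
from log import *
st=state();print('handle',np.array(st['position'])@EY-H0)
t=state()['time'];s=snap('top');save(s,'top4');c=cups(s);print(t,c,lead(c))
# pointer from stored pngs for consistency
def old(n,q):
    k=dict(s);k['frame']=cv2.cvtColor(cv2.imread('pics/'+n+'.png'),cv2.COLOR_BGR2RGB);return ptr(k,q)
p0=old('top2',0);p3=old('top3',.1265);p4=ptr(s,.257);print(p0,p3,p4,p3[0]-p0[0],p4[0]-p0[0] if p4 else None)
M=[(4.15,.0337),(4.825,p3[0]-p0[0])]+([(t,p4[0]-p0[0])] if p4 else [])
(m,fr),f=fit(KN,M,T0);print(m,fr,f)
r=sim(KN,m,fr,T0,5.55);_,q,v,d=r[-1];print(r[-1])
o=plan(5.55,q,v,m,fr,.277);print(o);print('rel',[float(round(x[1]-.277,3)) for x in o])
E
```

```text
time: 5.5
position: [0.4977, 0.033, 0.0973]
handle 0.2780361712406613
5.5 [(176, 0.1093, 0.0487, 0.1098), (63, 0.0434, 0.0379, 0.0457), (430, -0.0311, 0.0534, -0.0306)] [0.2545]
(-0.21866824354108194, 5) (-0.09256484075709706, 5) (0.03797117590863326, 5) 0.12610340278398488 0.2566394194497152
1.7439865198161333 0.058668890142437674 [-0.62206876  0.28073183 -0.06350091 -0.21420073 -0.11092582]
[5.55       0.2663826  0.19612345 0.0106174 ]
[(5.675, np.float64(0.257), np.float64(0.291), np.float64(0.194)), (5.8, np.float64(0.279), np.float64(0.314), np.float64(0.175)), (5.925, np.float64(0.3), np.float64(0.335), np.float64(0.157)), (6.05, np.float64(0.317), np.float64(0.353), np.float64(0.138)), (6.175, np.float64(0.333), np.float64(0.369), np.float64(0.12)), (6.3, np.float64(0.346), np.float64(0.383), np.float64(0.101)), (6.425, np.float64(0.357), np.float64(0.395), np.float64(0.083)), (6.55, np.float64(0.366), np.float64(0.404), np.float64(0.064)), (6.675, np.float64(0.372), np.float64(0.411), np.float64(0.046)), (6.8, np.float64(0.376), np.float64(0.415), np.float64(0.027)), (6.925, np.float64(0.406), np.float64(0.417), np.float64(0.012)), (7.05, np.float64(0.423), np.float64(0.419), np.float64(0.007))]
rel [-0.02, 0.002, 0.023, 0.04, 0.056, 0.069, 0.08, 0.089, 0.095, 0.099, 0.129, 0.146]
```

View pics/top4.png

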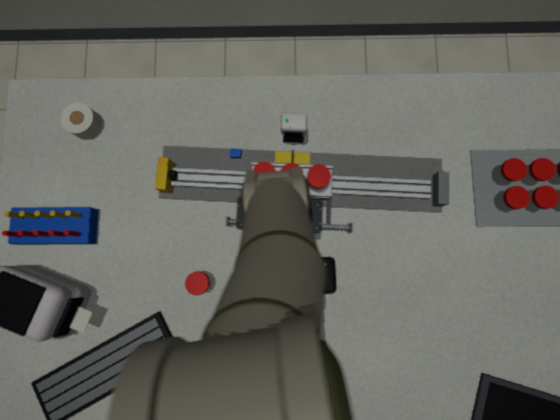

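The pointer at (294,158) is over the strip at about 0.2 m/s, with mass about 1.74 kg. I start braking here.

```bash
python3 -m creep '[[0.2,0,0.016,0,0,0,0],[0.2,0,-0.002,0,0,0,0],[0.2,0,-0.023,0,0,0,0],[0.2,0,-0.040,0,0,0,0],[0.2,0,-0.056,0,0,0,0]]' | head -2
cat > log.py <<'E'
T0=3.40
KN=[(3.3,0),(3.40,0),(3.525,.05),(3.65,.064),(3.775,.070),(3.9,.077),(4.025,.086),(4.15,.097),(4.2,.097),
(4.325,.111),(4.45,.127),(4.575,.146),(4.7,.166),(4.825,.181),(4.875,.181),
(5.0,.193),(5.125,.209),(5.25,.229),(5.375,.253),(5.5,.277),(5.55,.277),
(5.675,.261),(5.8,.279),(5.925,.3),(6.05,.317),(6.175,.333),(6.225,.333)]
M=[(4.15,.0337),(4.825,.1261),(5.5,.2566)]
P0=-.2187
E
python3 - <<'E'
from plan import *
from log import *
st=state();print('handle',np.array(st['position'])@EY-H0)
t=state()['time'];s=snap('top');save(s,'top5');c=cups(s);print(t,c,lead(c))
p=ptr(s,.369);print(p,p and p[0]-P0)
if p and abs(p[0]-P0-.369)<.02: M.append((t,p[0]-P0))
(m,fr),f=fit(KN,M,T0);print(m,fr,f)
r=sim(KN,m,fr,T0,6.225);_,q,v,d=r[-1];print(r[-1])
i=(r[:,1]>.2065)&(r[:,1]<.3065);print('strip v',r[i,2].min(),r[i,2].max(),i.sum()*.002)
o=plan(6.225,q,v,m,fr,.333,qb=0);print(o);print('rel',[float(round(x[1]-.333,3)) for x in o])
E
```

```text
time: 6.18
position: [0.501, 0.0882, 0.0973]
handle 0.3333146192352113
6.175 [(234, 0.2194, 0.0543, 0.2198), (97, 0.1555, 0.0379, 0.1554), (342, 0.0772, 0.0517, 0.0747)] [0.3674]
(0.1473536208946268, 5) 0.3660536208946268
1.782571622517301 0.0543669028195687 [-0.65909359  0.1265231   0.05667116 -0.15352741 -0.15949208 -0.46942477]
[ 6.224       0.37133674  0.10896215 -0.03833674]
strip v 0.17314169315425137 0.19844689147021755 0.518
[(6.35, np.float64(0.352), np.float64(0.384), np.float64(0.093)), (6.475, np.float64(0.362), np.float64(0.395), np.float64(0.077)), (6.6, np.float64(0.37), np.float64(0.403), np.float64(0.061)), (6.725, np.float64(0.376), np.float64(0.41), np.float64(0.045)), (6.85, np.float64(0.381), np.float64(0.414), np.float64(0.029)), (6.975, np.float64(0.395), np.float64(0.417), np.float64(0.014)), (7.1, np.float64(0.42), np.float64(0.418), np.float64(0.007)), (7.225, np.float64(0.426), np.float64(0.419), np.float64(0.005)), (7.35, np.float64(0.419), np.float64(0.419), 0.0), (7.475, np.float64(0.419), np.float64(0.419), 0.0), (7.6, np.float64(0.419), np.float64(0.419), 0.0), (7.725, np.float64(0.419), np.float64(0.419), 0.0)]
rel [0.019, 0.029, 0.037, 0.043, 0.048, 0.062, 0.087, 0.093, 0.086, 0.086, 0.086, 0.086]
```

```bash
python3 -m creep '[[0.2,0,-0.019,0,0,0,0],[0.2,0,-0.029,0,0,0,0],[0.2,0,-0.037,0,0,0,0],[0.2,0,-0.043,0,0,0,0]]' | head -2
sed -i 's/(6.225,.333)\]/(6.225,.333),(6.35,.352),(6.475,.362),(6.6,.37),(6.725,.376),(6.775,.376)]/; s/(5.5,.2566)\]/(5.5,.2566),(6.175,.3661)]/' log.py
python3 - <<'E'
from plan import *
from log import *
st=state();print('handle',np.array(st['position'])@EY-H0)
t=state()['time'];s=snap('top');save(s,'top6');c=cups(s);print(t,c,lead(c))
p=ptr(s,.41);print(p,p and p[0]-P0)
if p and abs(p[0]-P0-.41)<.02: M.append((t,p[0]-P0))
(m,fr),f=fit(KN,M,T0);print(m,fr,f)
r=sim(KN,m,fr,T0,6.775);_,q,v,d=r[-1];print(r[-1])
o=plan(6.775,q,v,m,fr,.376,qb=0);print('rel',[float(round(x[1]-.376,3)) for x in o])
for rel in ([.005,.025,.04,.042],[.01,.03,.04,.04]):
    k=KN+[(6.775+.125*(i+1),.376+x) for i,x in enumerate(rel)]+[(9,.376+rel[-1])]
    print(rel,sim(k,m,fr,T0,8)[-620::62,1:].round(4).tolist())
E
```

```text
time: 6.72
position: [0.5037, 0.1308, 0.0974]
handle 0.3760013976144249
6.725 [(213, 0.2643, 0.0547, 0.2662), (431, 0.1225, 0.0554, 0.1223)] [0.4125]
(0.1907829148589963, 5) 0.4094829148589963
1.785681467657962 0.054076166894530917 [-0.66672882  0.1022133   0.05023213 -0.10391437 -0.03252258 -0.15513442
 -0.49365276]
[ 6.774       0.41139996  0.03696688 -0.03539996]
rel [0.012, 0.03, 0.046, 0.05, 0.043, 0.043, 0.043, 0.043, 0.043, 0.043, 0.043, 0.043]
[0.005, 0.025, 0.04, 0.042] [[0.4109, 0.0386, -0.0349], [0.4147, 0.0223, -0.0345], [0.4166, 0.01, -0.0188], [0.4174, 0.0036, -0.0039], [0.4176, 0.0, 0.0], [0.4176, 0.0, 0.0004], [0.4176, 0.0, 0.0004], [0.4176, 0.0, 0.0004], [0.4176, 0.0, 0.0004], [0.4176, 0.0, 0.0004]]
[0.01, 0.03, 0.04, 0.04] [[0.4109, 0.0386, -0.0349], [0.4147, 0.0233, -0.0303], [0.4169, 0.0127, -0.0141], [0.4181, 0.0068, -0.0037], [0.4186, 0.0022, -0.0026], [0.4187, 0.0, -0.0027], [0.4187, 0.0, -0.0027], [0.4187, 0.0, -0.0027], [0.4187, 0.0, -0.0027], [0.4187, 0.0, -0.0027]]
```

First option, then hold and look.

```bash
python3 -m creep '[[0.2,0,-0.005,0,0,0,0],[0.2,0,-0.025,0,0,0,0],[0.2,0,-0.040,0,0,0,0],[0.2,0,-0.042,0,0,0,0],[0.2,0,-0.042,0,0,0,0],[0.2,0,-0.042,0,0,0,0]]' | head -2
python3 - <<'E'
from plan import *
from log import *
for i in range(3):
    t=state()['time'];s=snap('top');p=ptr(s,.4177);print(t,p and p[0]-P0,lead(cups(s)))
save(s,'top7')
H=hsv(s);m=blob((H[...,0]>100)&(H[...,0]<130)&(H[...,1]>150),(220,140,250,165));ys,xs=np.nonzero(m);print('mark',xs.min(),xs.max(),xs.mean(),ys.mean(),'handle',np.array(state()['position'])@EY-H0)
cv2.imwrite('pics/crop7.png',cv2.resize(cv2.cvtColor(s['frame'][130:250,150:330],cv2.COLOR_RGB2BGR),None,fx=4,fy=4))
E
```

```text
time: 7.52
position: [0.5061, 0.1722, 0.0973]
7.525 0.41582775415776213 [0.346]
7.575 0.41574980553855134 [0.3467]
7.625 0.415720373064796 [0.3463]
mark 230 240 235.24675324675326 153.06493506493507 handle 0.4173907502533656
```

View pics/crop7.png

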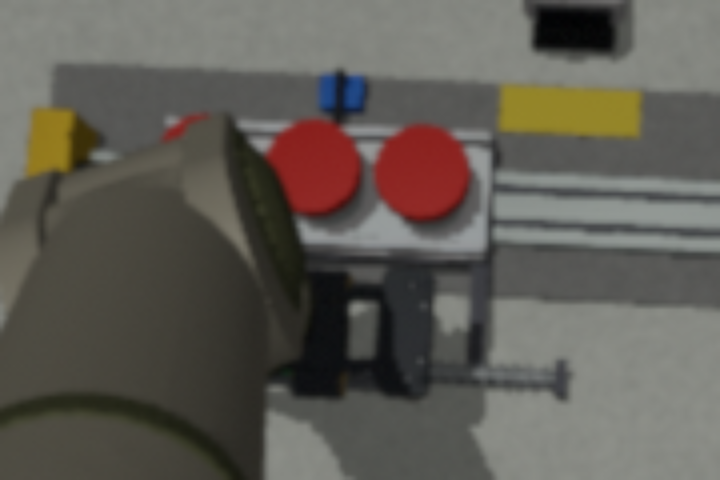

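The carriage is at rest, with the pointer at crop (342,95) over the middle of the blue mark (318–366). The handle sits about 1.5 mm off neutral, so I open and retreat upwards.

```bash
python3 -m creep '[[0.6,0,0,0,0,0,0],[1,0,0,0,0,0,0],[1,0,0,0,0,0,0],[1,0,0,0,0,0,0],[1,0,0,0,0,0,0],[1,0,0,0,0,0,0],[1,0,0,0,0,0,0],[1,0,0,-0.03,0,0,0],[1,0,0,-0.06,0,0,0],[1,0,0,-0.09,0,0,0],[1,0,0,-0.12,0,0,0],[1,0,0,-0.12,0,0,0]]'
python3 - <<'E'
from plan import *
from log import *
for i in range(3):
    t=state()['time'];s=snap('top');p=ptr(s,.4177);print(t,p and p[0]-P0)
s=snap('side');save(s,'side8')
E
```

```text
time: 9.18
position: [0.5063, 0.173, 0.2193]
orientation: [[0.998, -0.058, 0.004], [-0.058, -0.998, 0.002], [0.003, -0.002, -1.0]]
ft_force: [0.1, 0.6, -0.5]
finger_gap: 0.999
gripper_force: 0.0
9.175 0.4158117649199854
9.225 0.41579418207550606
9.275 0.4158838237269351
```

View pics/side8.png

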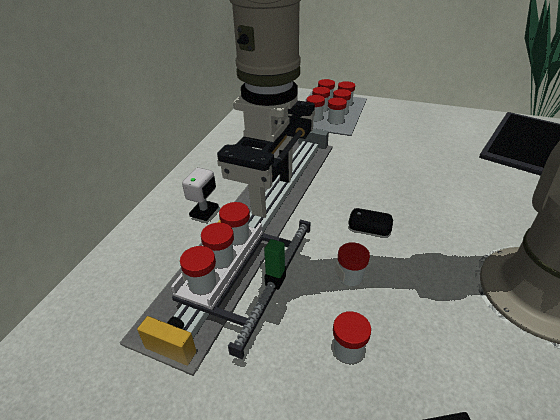

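The gripper (265,165) is clear above the released post (275,262). The carriage hasn't moved, and the cups and mouse are where they were. It has stood still for over 1.5 s, so I hand in.

```bash
python3 -c "
from workcell import *
print(close_job())"
```

```text
the job is handed in; nothing more can be done
None
```

The job is handed in, with no verdict returned: by camera tracking and my fitted model the carriage crossed the strip at about 17–20 cm/s, and it now stands still about 2 mm from the mark's middle with the handle released and the loose cups and mouse where they were.

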